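# Set the roller dial of a screen-film applicator

## Task

Set the film applicator: with a fingertip, gently push the thumb post round until the white index mark on the black dial lines up with the one long line of the scale around it. Then press the round set button in front of the dial all the way down to store the setting, let it come back up, and leave the dial lined up and untouched. Only push and press: do not press the button while the mark is off the line, do not pinch the post or pull the dial up, and leave the tablet and the other things on the counter where they are.

Things in the scene. Friction and masses are not known exactly. Their poses are not given: they have to be found in the camera images.
- applicator: White and grey counter-top machine, fixed to the counter; origin on the surface straight under the dial axis; x points to its back, y to its left. White housing 160 mm wide (y), from 165 mm in front of the axis to 85 mm behind it, top 70 mm above the surface. On its +y side a lower bed with a roller (highest point 72 mm), from 78 to 308 mm from the axis.
- dial_axis (a point): Centre of the dial's flat top, on its upright turning axis, 92 mm above the surface; axes as the applicator's. The black dial is 100 mm in diameter. Around it lies an aluminium scale collar, 148 mm in diameter, top at 81 mm, with 23 short thin black lines (6 mm) and one long thick one (20 mm), 15 degrees apart.
- dial_index (a point): Outer end of the white index mark, a radial line 4 mm wide on the dial's top, 48 mm from the axis. It turns with the dial.
- long_line (a point): Middle of the long line of the scale collar, 61.5 mm from the axis (the line is 4 mm wide and runs from 51 to 71 mm); its own x axis points to the dial axis, y along the scale. The collar is preset for each run and no contact moves it.
- thumb_post: Upright round aluminium post, 14 mm in diameter, 28 mm tall, on the dial 34 mm from the axis, straight opposite the index mark; origin at the centre of its foot (92 mm above the surface), top at 120 mm. A sideways push of about 2.5 N turns the dial, which stays where it is left. Over 25 N on it counts as a pinch or a blow.
- dial (a joint): Angle of the index mark, rad: 0 when it points to the machine's front (-x of dial_axis), growing anticlockwise seen from above. Stops at -3.1 and 3.1.
- collar (a joint): Angle of the long line, rad, with the same zero and direction as joint dial: the two are equal when mark and line are lined up. It always starts above the dial's angle, so the dial has to be turned anticlockwise.
- spindle (a joint): How far the dial is pulled up against its spring, m: 0 when seated; it must stay seated.
- set_button_top (a point): Centre of the top face of the round black set button, 28 mm in diameter, on the housing 125 mm in front of the dial axis (-x), its top 92 mm above the surface; it is pressed straight down.
- set_button (a joint): How far the set button is pressed, m: 0 when up, 0.006 fully down (5 N); it springs back.
- tablet: Black tablet, 115 x 175 x 8 mm, loose, lying on the applicator's bed; origin at the centre of its underside.
- spray_bottle: Small clear spray bottle with white pump head, 36 mm in diameter, 119 mm tall, loose, standing to the right of the machine; origin at the centre of its foot.
- cup: Open white plastic cup, 64 mm across the rim, 75 mm tall, loose; origin at the centre of its foot.
- tape_roll: White roll of tape lying flat, 68 mm in diameter, 20 mm high, loose; origin at the centre of its underside.

How it is judged:
By the outcome, as a careful person would: the job done as asked, in the order asked, and still so for the second after the job is handed in, with the robot touching nothing.
It also fails if it takes over 51 s, if anything falls off the work surface, if the arm or the gripper's body presses on something with over 40 N, if the wrist force passes 120 N, or if a joint passes its speed limit or range.

## Robot

A 6-joint arm with a two-finger parallel gripper is mounted at the origin on the work surface. World frame = base frame: x ahead of the robot, y to its left, z up, the work surface at z = 0. Lengths are in mm, angles in rad, forces in N, time in s.
With the tool pointing down it reaches from about 325 to 900 mm from the base axis. Payload 3.5 kg.
Tool frame: the origin (TCP) lies on the mounting face of the last link; the fingertips stand 173 mm ahead of it and the grasp point (between the pads) lies 155 mm ahead of it; z points along the fingers, x is the direction in which the jaws open and shut, and the axes are right-handed (so a half turn about z gives the same grasp; the last joint's range is limited). The gripper opens to 85 mm and grips with 20 to 120 N. Pads are 22 mm wide; open, the fingers measure 114 mm over their backs; the gripper's body (76 mm by 85 mm) begins 54 mm behind the grasp point. The pads swing forward as they close: fully open they stand 13 mm farther back than shut.
Start: joints at [-0.103, 0.276, -0.026, 1.268, 0, 1.467], TCP at [624.998, -0.01, 404.713] pointing down, gripper open.
Joint ranges: [-3.12, 3.12], [-0.85, 1.88], [-1.08, 1.24], [-1.95, 2.15], [-1.57, 1.53], [-3.14, 3.14]. Speed limits (rad/s): [2.57, 2.57, 3.14, 3.14, 3.14, 3.14].

## Interface

Orientations are given as a rotation vector (axis times angle).
In Python, from cell import robot, capture, get_calibration, workorder gives the robot as it stands.
- The arm moves only by the tool step_arm, never from a script. Its argument "steps" is a list of rows, each a list of 3 entries, a list of its own where there are three numbers: the turn, a rotation vector about the tool's x, y, z in rad, then the shift along the tool's x, y, z in cm, then the closure, from -1 (fully open) to 1 (shut), so that 0 is half open. In form: [[[wx, wy, wz], [x, y, z], grip], ...]. A call has 1 to 12 rows; each row shifts and turns the commanded pose from where the row before left it, along the tool's axes as they then stand; what a row does not reach is not made up. A row lasts 1/8 s, in which the tool goes at most 62.5 mm and 10.7 degrees, less where a joint would pass 70% of its speed; a pose out of reach is approached as far as the arm can. A call with a gripper value outside its range is refused whole. The fingers move at their own pace and stop on an object; the grip force is fixed at half the most. Time passes only in rows, so rows that do not move let the fingers close. It gives the time, the measured TCP pose, the force and the opening at its end, in the units of the state.
- robot.observe(): the state, without advancing time (a new reading comes with each control period).
- capture(name): name is "scene" or "side" or "wrist"; returns (picture, depth): 420x560x3 uint8, red, green, blue; 420x560 float32, mm along the optical axis (not along the pixel's ray), 0 where there is no reading.
- get_calibration(name): a dict with "camera_matrix" (3x3 intrinsics, pixels), "k1" (the pictures are not rectified: a ray, as slopes to the right and down, at radius r is drawn at 1 + k1 r^2 times it, then the intrinsics apply), "camera_from_world" (4x4, takes a point from world to camera coordinates). Camera axes: x right, y up, looking along -z (the intrinsics and any distortion apply to the point x, -y, -z); pixel columns grow to the right and rows downward; lengths in mm; the calibration is good to about 2 mm. A picture is of the moment at which its call begins: read the wrist's pose just before it. get_calibration takes no time and is no camera call; for the wrist camera it gives the pose at the moment of the call.
- workorder.hand_in(): hands the job in, once; it reports no verdict.
The state is a dict: "time": time; "q": joint angles; "qd": joint speeds; "tau": joint torques, N m; "position": TCP position; "ee_rot": TCP orientation; "ft_force": force on the tool from outside, world axes, zero at the start; "torque": the same for the moment, N m; "opening": finger opening in mm.
Only numpy, scipy, OpenCV 4.12 (cv2) and the standard library are available. Lean on these libraries where they do the work, as an engineer would, in place of code of your own. Each camera call takes 0.05 s, during which the arm holds its last target.

## Working session

There is one attempt and no reset: what is moved stays moved. The work goes in short steps, Python scripts to look and compute and a tool call to move; the robot and the scene stay as the last step left them, time stands still between calls to the robot, and variables do not carry over. Pictures are saved under pics/ and viewed, and the job is handed in when it is done.

Besides the shell and the picture viewer there is one more tool, called after ">>>" by a JSON object that holds its "method" and its "body". step_arm: Moves the arm, as the interface text tells. Its arguments: {"type":"object","properties":{"steps":{"type":"array","items":{"type":"array"}}},"required":["steps"]}

```bash
ls; mkdir -p pics
python3 - <<'E'
from cell import robot, capture, get_calibration
import cv2, numpy as np
s=robot.observe(); print({k:np.round(v,3) for k,v in s.items()})
for n in ["scene","side","wrist"]:
    c=get_calibration(n); p,d=capture(n)
    np.savez(f"{n}0.npz",p=p,d=d,K=c["camera_matrix"],k1=c["k1"],T=c["camera_from_world"])
    cv2.imwrite(f"pics/{n}0.png",p[:,:,::-1]); print(n,c)
E
```

```text
pics
{'time': np.float64(0.0), 'q': array([-0.103,  0.277, -0.028,  1.268, -0.   ,  1.467]), 'qd': array([-0.002,  0.001,  0.   , -0.001,  0.001, -0.001]), 'tau': array([-1.0000e-03, -4.4551e+01,  2.9520e+01,  1.6000e-02, -0.0000e+00,
       -0.0000e+00]), 'position': array([624.617,  -0.   , 403.533]), 'ee_rot': array([-3.141,  0.   ,  0.004]), 'ft_force': array([-0.969, -0.99 ,  0.761]), 'torque': array([-0.065, -0.007,  0.023]), 'opening': np.float64(85.561)}
scene {'camera_matrix': array([[455.39107489,   0.        , 281.50172692],
       [  0.        , 455.39107489, 199.50197535],
       [  0.        ,   0.        ,   1.        ]]), 'k1': -0.1322025177982343, 'camera_from_world': array([[-7.15274754e-01,  6.98797963e-01,  7.96442186e-03,
         4.31745648e+02],
       [-5.65862953e-01, -5.85817872e-01,  5.80186643e-01,
         1.76952845e+02],
       [ 4.10098945e-01,  4.10486087e-01,  8.14444613e-01,
        -1.32933372e+03],
       [ 0.00000000e+00,  0.00000000e+00,  0.00000000e+00,
         1.00000000e+00]])}
side {'camera_matrix': array([[391.89681019,   0.        , 285.5
[... 375 characters left out ...]
  7.73063531e-01,
        -1.01537353e+03],
       [ 0.00000000e+00,  0.00000000e+00,  0.00000000e+00,
         1.00000000e+00]])}
wrist {'camera_matrix': array([[333.52624968,   0.        , 282.335956  ],
       [  0.        , 333.52624968, 206.82857707],
       [  0.        ,   0.        ,   1.        ]]), 'k1': 0.014606987835354704, 'camera_from_world': array([[ 9.99998110e-01, -1.08275430e-03, -1.61469535e-03,
        -6.23787426e+02],
       [ 6.21777996e-04,  9.65052854e-01, -2.62054579e-01,
         3.34489032e+01],
       [ 1.84200707e-03,  2.62053080e-01,  9.65051703e-01,
        -3.79599368e+02],
       [ 0.00000000e+00,  0.00000000e+00,  0.00000000e+00,
         1.00000000e+00]])}
```

View pics/scene0.png

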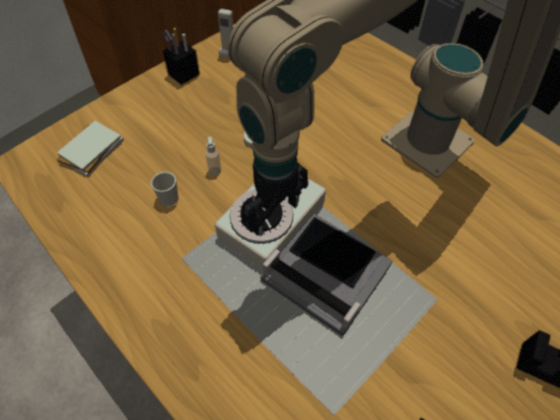

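View pics/side0.png

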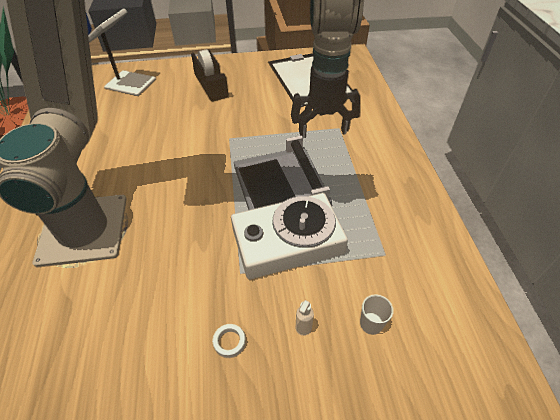

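View pics/wrist0.png

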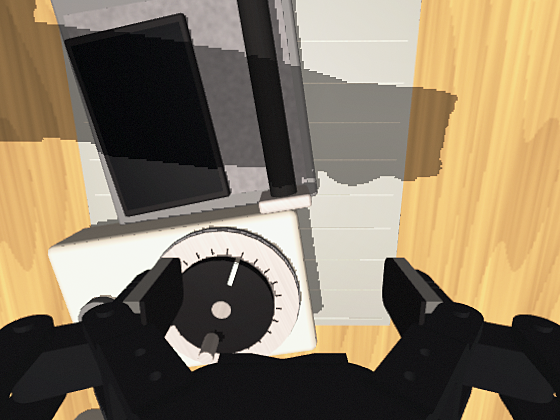

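```bash
cat > h.py <<'E'
import cv2, numpy as np
def load(n):
    f=np.load(n); return dict(f)
def proj(c,P):
    P=np.atleast_2d(P).astype(float); T=c["T"]
    q=P@T[:3,:3].T+T[:3,3]; x=q[:,0]/-q[:,2]; y=-q[:,1]/-q[:,2]
    r2=x*x+y*y; s=1+float(c["k1"])*r2; K=c["K"]
    return np.c_[K[0,0]*x*s+K[0,2],K[1,1]*y*s+K[1,2]]
def back(c,u,v,z):
    from scipy.optimize import fsolve
    return fsolve(lambda p: proj(c,[p[0],p[1],z])[0]-[u,v],[600,0])
def ortho(c,z,x0,x1,y0,y1,res):
    # rows: x decreasing (up = +x), cols: y decreasing (left=+y)
    xs=np.arange(x1,x0,-res); ys=np.arange(y1,y0,-res)
    X,Y=np.meshgrid(xs,ys,indexing='ij')
    uv=proj(c,np.c_[X.ravel(),Y.ravel(),np.full(X.size,z)]).reshape(X.shape+(2,)).astype(np.float32)
    return cv2.remap(c["p"],uv[...,0],uv[...,1],cv2.INTER_CUBIC)
E
python3 - <<'E'
from h import *
w=load("wrist0.npz"); s=load("side0.npz")
for n,c,uv in(("w",w,(227,305)),("s",s,(304,219))):
    print(n,back(c,*uv,92))
print("wrist button",back(w,95,303,92),"side", back(s,254,232,92))
for n,c in(("w",w),("s",s)):
  for z in(81,92):
    o=ortho(c,z,500,700,-160,60,0.35); cv2.imwrite(f"pics/o_{n}{z}.png",o[:,:,::-1])
E
```

```text
w [ 571.19045452 -106.79989016]
s [ 566.38078202 -119.83314764]
wrist button [ 446.61872998 -104.2308317 ] side [ 446.45608282 -140.71452024]
```

Run:
```python
from h import *
s=load("side0.npz");p=s["p"][185:285,220:360]
cv2.imwrite("pics/sidez.png",cv2.resize(p,None,fx=5,fy=5,interpolation=cv2.INTER_CUBIC)[:,:,::-1])
```

```text
(no output)
```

View pics/o_s81.png

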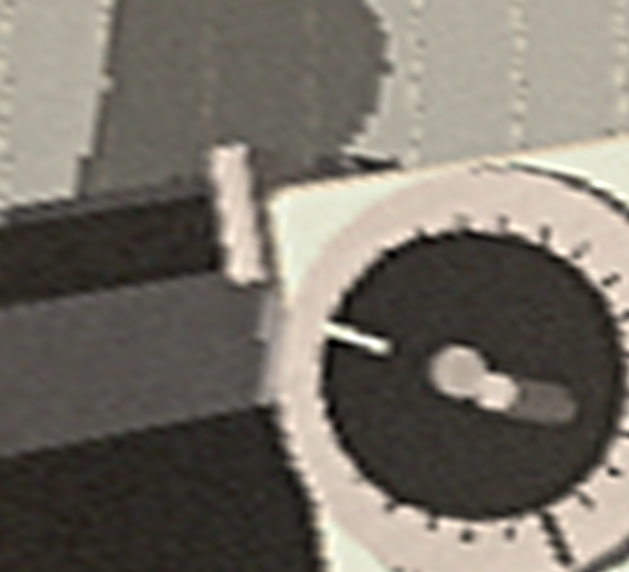

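View pics/o_w81.png

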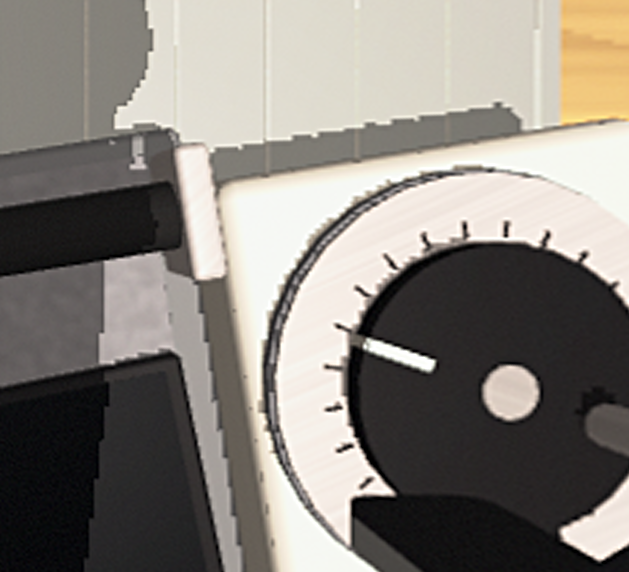

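View pics/sidez.png

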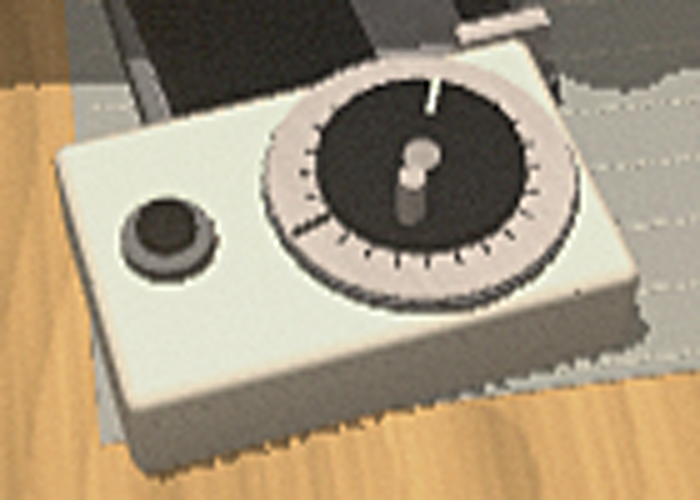

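>>> {"method": "step_arm", "body": {"steps": [[[0,0,0],[-1.5,3.75,0],-1],[[0,0,0],[-1.5,3.75,0],-1],[[0,0,0],[-1.4,3.75,0],-1],[[0,0,0],[-1.4,3.75,0],-1],[[0,0,0],[0,0,0],-1],[[0,0,0],[0,0,0],-1]]}}

```text
time: 0.9
position: [567.0, -149.8, 404.4]
ee_rot: [-3.141, 0.0, 0.001]
ft_force: [0.9, 0.3, -0.3]
opening: 85.3
```

```bash
cat >> h.py <<'E'
def snap(n,tag):
    from cell import robot, capture, get_calibration
    s=robot.observe(); c=get_calibration(n); p,d=capture(n)
    np.savez(f"{tag}.npz",p=p,d=d,K=c["camera_matrix"],k1=c["k1"],T=c["camera_from_world"])
    cv2.imwrite(f"pics/{tag}.png",p[:,:,::-1])
    print({k:np.round(s[k],2) for k in("time","q","position","ee_rot","ft_force","opening")})
    return load(f"{tag}.npz")
E
python3 -c "
from h import *
c=snap('wrist','w1')
for z in (81,92):
  o=ortho(c,z,480,660,-210,-20,0.35); cv2.imwrite(f'pics/o1_{z}.png',o[:,:,::-1])
"
```

```text
{'time': np.float64(0.9), 'q': array([-0.37,  0.21, -0.11,  1.25,  0.  ,  1.2 ]), 'position': array([ 566.96, -149.84,  404.45]), 'ee_rot': array([-3.14,  0.  ,  0.  ]), 'ft_force': array([ 0.92,  0.33, -0.3 ]), 'opening': np.float64(85.26)}
```

View pics/w1.png

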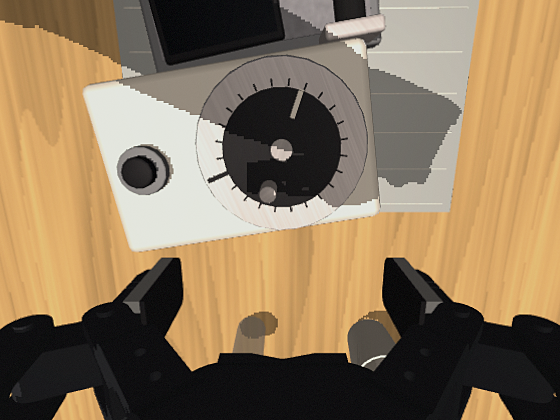

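View pics/o1_81.png

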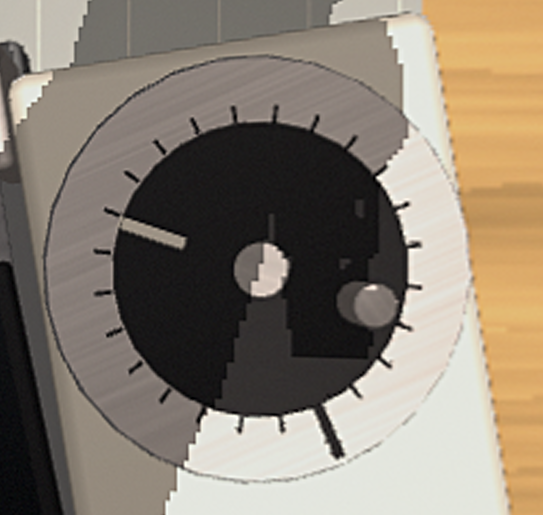

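```bash
cat >> h.py <<'E'
def polar(c,z,cx,cy,r0,r1,n=1440):
    # sample gray along rings; angle = ccw from -x world, deg
    a=np.deg2rad(np.arange(n)*360/n-180); r=np.arange(r0,r1,0.5)
    A,R=np.meshgrid(a,r,indexing='ij')
    P=np.c_[(cx-R*np.cos(A)).ravel(),(cy-R*np.sin(A)).ravel(),np.full(A.size,z)]
    uv=proj(c,P).reshape(A.shape+(2,)).astype(np.float32)
    g=cv2.cvtColor(c["p"],cv2.COLOR_RGB2GRAY)
    return np.rad2deg(a),r,cv2.remap(g,uv[...,0],uv[...,1],cv2.INTER_LINEAR).astype(float)
E
python3 - <<'E'
from h import *
from scipy.ndimage import median_filter
c=load('w1.npz')
# collar centre: edge circle from ortho fit on hand points
o=ortho(c,81,480,660,-210,-20,0.35); o92=ortho(c,92,480,660,-210,-20,0.35)
cv2.imwrite('pics/o1_92.png',o92[:,:,::-1])
g=cv2.cvtColor(o,cv2.COLOR_RGB2GRAY)
hc=cv2.HoughCircles(cv2.GaussianBlur(g,(5,5),1),cv2.HOUGH_GRADIENT,1,500,param1=80,param2=20,minRadius=203,maxRadius=220); print(hc)
g2=cv2.cvtColor(o92,cv2.COLOR_RGB2GRAY)
hc2=cv2.HoughCircles(cv2.GaussianBlur(g2,(5,5),1),cv2.HOUGH_GRADIENT,1,500,param1=80,param2=20,minRadius=135,maxRadius=150); print(hc2)
for h in(hc,hc2):
  u,v,r=h[0,0]; print(660-v*.35,-20-u*.35,r*.35)
print("button",back(c,139,172,92), "posttop",back(c,268,190,120))
E
```

```text
[[[254.5 269.5 211.7]]]
[[[256.5 268.5 141.7]]]
565.675 -109.075 74.095
566.025 -109.775 49.594997
button [ 444.66129737 -129.05274074] posttop [ 555.61349211 -138.75353021]
```

View pics/o1_92.png

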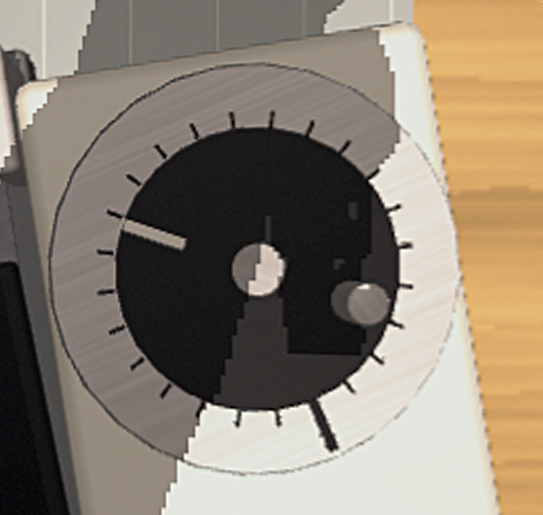

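>>> {"method": "step_arm", "body": {"steps": [[[0,0,0],[-2.0,-0.9,0],1],[[0,0,0],[-2.0,-0.9,0],1],[[0,0,0.164],[0,0,2],1],[[0,0,0.163],[0,0,3],1],[[0,0,0],[0,0,3],1],[[0,0,0],[0,0,2],1],[[0,0,0],[0,0,1],1],[[0,0,0],[0,0,0],1]]}}

```text
time: 1.95
position: [527.0, -131.3, 294.2]
ee_rot: [-3.1, 0.51, 0.002]
ft_force: [-0.5, 0.8, 0.1]
opening: -0.4
```

```bash
python3 -c "
from h import *
c=snap('wrist','w2');snap('side','s2')
p=load('s2.npz')['p'][130:290,180:380]
cv2.imwrite('pics/s2z.png',cv2.resize(p,None,fx=4,fy=4,interpolation=cv2.INTER_CUBIC)[:,:,::-1])
"
```

```text
{'time': np.float64(1.95), 'q': array([-0.36,  0.22, -0.35,  1.01,  0.  ,  1.53]), 'position': array([ 527.  , -131.3 ,  294.22]), 'ee_rot': array([-3.1 ,  0.51,  0.  ]), 'ft_force': array([-0.5 ,  0.77,  0.08]), 'opening': np.float64(-0.43)}
{'time': np.float64(2.0), 'q': array([-0.36,  0.22, -0.35,  1.01,  0.  ,  1.53]), 'position': array([ 527.38, -131.59,  295.05]), 'ee_rot': array([-3.1 ,  0.51, -0.  ]), 'ft_force': array([-0.16, -0.19, -0.16]), 'opening': np.float64(-0.06)}
```

View pics/w2.png

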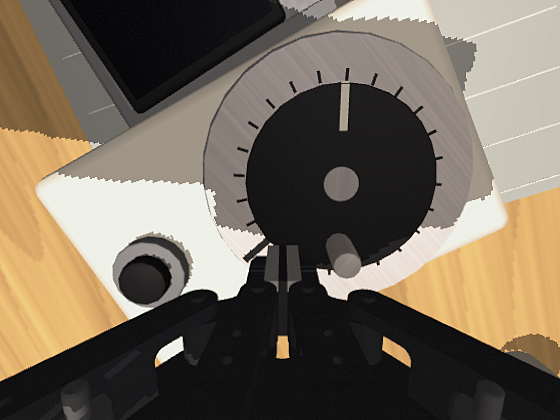

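View pics/s2z.png

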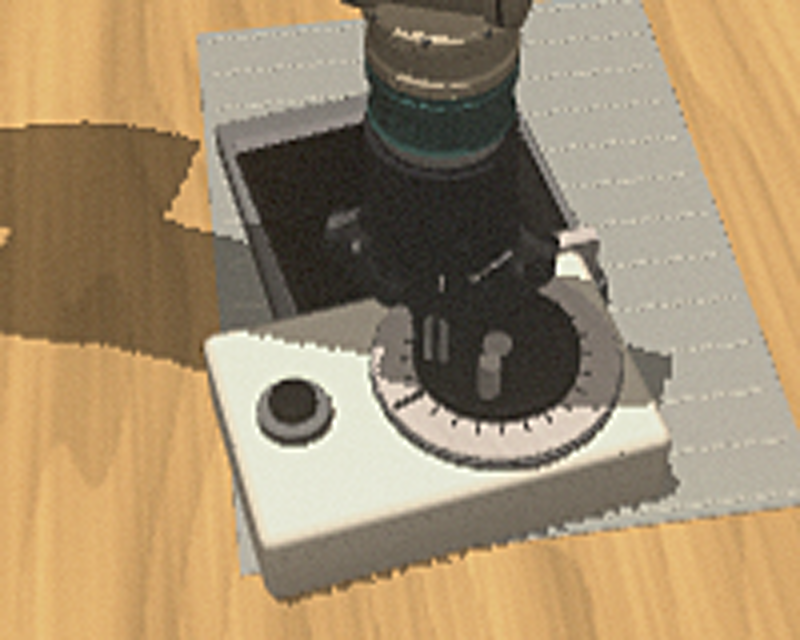

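>>> {"method": "step_arm", "body": {"steps": [[[0,0,0],[0,0,1.0],1],[[0,0,0],[0,0,1.0],1],[[0,0,0],[0.4,0,0],1],[[0,0,0],[0.3,0,0],1],[[0,0,0],[0,0,0],1]]}}

```text
time: 2.68
position: [534.2, -134.5, 275.0]
ee_rot: [3.1, -0.512, 0.001]
ft_force: [-0.1, -0.3, -1.6]
opening: 0.0
```

```bash
python3 -c "
from h import *
c=snap('wrist','w3')
"
```

```text
{'time': np.float64(2.68), 'q': array([-0.36,  0.25, -0.35,  0.97,  0.  ,  1.53]), 'position': array([ 534.17, -134.51,  275.03]), 'ee_rot': array([ 3.1 , -0.51,  0.  ]), 'ft_force': array([-0.06, -0.35, -1.64]), 'opening': np.float64(0.03)}
```

View pics/w3.png

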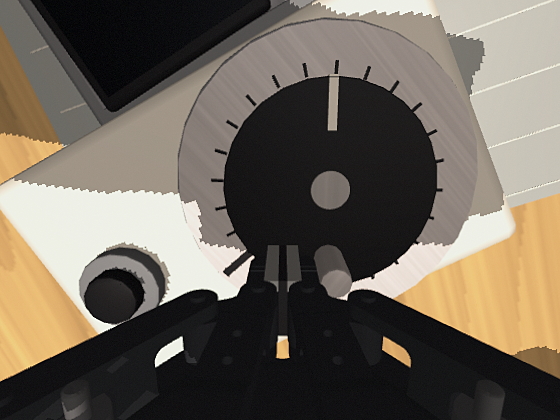

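>>> {"method": "step_arm", "body": {"steps": [[[0,0,-0.1],[0.35,0.2,0],1],[[0,0,-0.1],[0.35,0.2,0],1],[[0,0,0],[0,0,0],1]]}}

```text
time: 3.1
position: [538.9, -139.9, 274.7]
ee_rot: [-3.135, 0.201, 0.002]
ft_force: [-1.2, 0.1, 1.5]
opening: 0.0
```

```bash
cat >> h.py <<'E'
C=np.array([566,-109.6])
def state():
    from cell import robot
    from scipy.spatial.transform import Rotation as Ro
    s=robot.observe(); R=Ro.from_rotvec(s["ee_rot"]).as_matrix()
    v=R.T@np.r_[C-s["position"][:2],0]
    print("t",round(s["time"],2),"pos",np.round(s["position"],1),"yaw",round(np.degrees(np.arctan2(R[1,0],R[0,0])),2),"axis in tool",np.round(v,1),"F tool",np.round(R.T@s["ft_force"],1),"q6",round(s["q"][5],2))
def arc(v,delta,newd=None):
    # axis at (vx,vy) in tool; shift (pre-turn axes)
    r=-np.array(v[:2]); cc,ss=np.cos(delta),np.sin(delta)
    n=np.array([r[0]*cc+r[1]*ss,-r[0]*ss+r[1]*cc])
    return (n-r)
E
python3 -c "
from h import *
state(); c=snap('wrist','w4')
"
```

```text
t 3.1 pos [ 538.9 -139.9  274.7] yaw -7.35 axis in tool [ 23.  -33.5  -0. ] F tool [-1.2  0.1 -1.5] q6 1.33
{'time': np.float64(3.1), 'q': array([-0.37,  0.26, -0.34,  0.97,  0.  ,  1.33]), 'position': array([ 538.88, -139.91,  274.74]), 'ee_rot': array([-3.13,  0.2 ,  0.  ]), 'ft_force': array([-1.22,  0.05,  1.5 ]), 'opening': np.float64(0.02)}
```

View pics/w4.png

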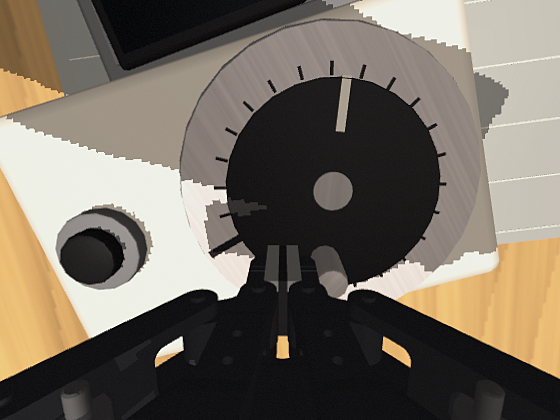

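>>> {"method": "step_arm", "body": {"steps": [[[0,0,-0.1],[0.35,0.21,0],1],[[0,0,-0.1],[0.35,0.21,0],1],[[0,0,-0.1],[0.35,0.21,0],1],[[0,0,-0.1],[0.35,0.21,0],1],[[0,0,0],[0,0,0],1]]}}

```text
time: 3.78
position: [553.2, -148.0, 274.7]
ee_rot: [3.113, 0.424, -0.001]
ft_force: [-2.4, -0.7, 0.8]
opening: 0.1
```

```bash
python3 -c "
from h import *
state(); c=snap('wrist','w5')
"
```

```text
t 3.77 pos [ 553.2 -148.   274.7] yaw 15.51 axis in tool [ 22.6 -33.6  -0. ] F tool [-2.5 -0.  -0.8] q6 0.93
{'time': np.float64(3.78), 'q': array([-0.37,  0.28, -0.31,  0.98, -0.  ,  0.93]), 'position': array([ 553.17, -148.05,  274.68]), 'ee_rot': array([ 3.11,  0.42, -0.  ]), 'ft_force': array([-2.38, -0.66,  0.82]), 'opening': np.float64(0.08)}
```

View pics/w5.png

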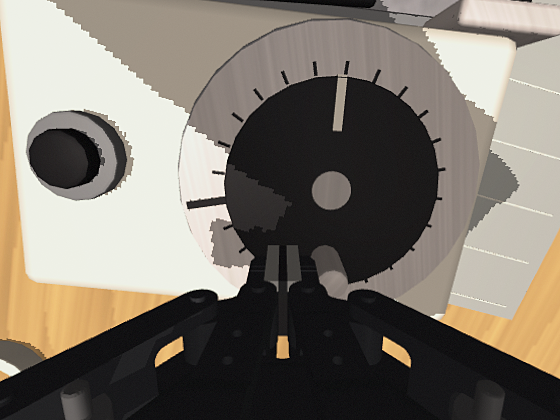

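```bash
cat >> h.py <<'E'
def marks(c,fn=None):
    # refine the dial centre in this picture on plane z=81/92 from circle edges
    cen={}
    for z,rr,pol in((81,74,None),(92,50,None)):
        o=ortho(c,z,C[0]-95,C[0]+95,C[1]-95,C[1]+95,0.35); g=cv2.GaussianBlur(cv2.cvtColor(o,cv2.COLOR_RGB2GRAY),(5,5),1)
        h=cv2.HoughCircles(g,cv2.HOUGH_GRADIENT,1,500,param1=60,param2=15,minRadius=int((rr-2)/.35),maxRadius=int((rr+2)/.35))
        if h is not None:
            u,v,r=h[0,0]; cen[z]=(C[0]+95-v*.35,C[1]+95-u*.35); print(z,"centre",np.round(cen[z],1),"r",round(r*.35,1))
        else: cen[z]=tuple(C)
    a,r,g=polar(c,92,*cen[92],30,46); bg=np.median(g,axis=0)
    s=np.clip(g-60,0,None).min(axis=1) if False else np.percentile(g,25,axis=1)
    i=s.argmax(); k=np.arange(-24,25); w=np.clip(s[(i+k)%len(s)]-s.max()/2,0,None); mk=a[i]+(w*k).sum()/w.sum()*.25
    a,r,g=polar(c,81,*cen[81],59,69)
    s=np.percentile(g,85,axis=1)
    from scipy.ndimage import median_filter
    bgm=median_filter(s,81,mode='wrap'); q=bgm-s
    i=None
    # dark & narrow near expected long-line angle
    sel=np.abs((a-24.6+180)%360-180)<6
    qq=np.where(sel,q,0); i=qq.argmax(); w=np.clip(q[(i+k)%len(q)]-q[i]/2,0,None)*(np.abs(k)<12); ll=a[i]+(w*k).sum()/w.sum()*.25
    print("mark",round(mk,2),"line",round(ll,2),"contrast",round(q[i]),"to go",round(ll-mk,2))
E
python3 -c "
from h import *
for n in ('w1','w3','w4','w5'): print(n); marks(load(n+'.npz'))
"
```

```text
w1
81 centre [ 564.9 -110. ] r 74.2
92 centre [ 565.6 -110.3] r 50.0
mark -108.83 line 24.13 contrast 188 to go 132.96
w3
81 centre [ 565.6 -109.6] r 74.6
92 centre [ 566.  -110.7] r 50.4
mark -108.36 line 24.26 contrast 198 to go 132.62
w4
81 centre [ 565.6 -110. ] r 74.6
92 centre [ 566. -110.] r 50.0
mark -102.21 line 23.82 contrast 117 to go 126.03
w5
81 centre [ 566.3 -110.3] r 74.2
92 centre [ 565.3 -110.3] r 50.4
mark -79.16 line 23.48 contrast 195 to go 102.64
```

>>> {"method": "step_arm", "body": {"steps": [[[0,0,-0.12],[0.42,0.25,0],1],[[0,0,-0.12],[0.42,0.25,0],1],[[0,0,-0.12],[0.42,0.25,0],1],[[0,0,-0.12],[0.42,0.25,0],1],[[0,0,-0.12],[0.42,0.25,0],1],[[0,0,0],[0,0,0],1]]}}

```text
time: 4.58
position: [577.4, -148.7, 274.6]
ee_rot: [2.849, 1.324, -0.001]
ft_force: [-0.4, -0.5, -0.0]
opening: -0.0
```

```bash
python3 -c "
from h import *
state(); c=snap('wrist','w6'); marks(c)
"
```

```text
t 4.58 pos [ 577.4 -148.7  274.6] yaw 49.85 axis in tool [ 22.5 -33.9  -0. ] F tool [-0.7  0.   0. ] q6 0.34
{'time': np.float64(4.58), 'q': array([-0.36,  0.32, -0.25,  0.99, -0.  ,  0.34]), 'position': array([ 577.41, -148.67,  274.65]), 'ee_rot': array([ 2.85,  1.32, -0.  ]), 'ft_force': array([-0.4 , -0.52, -0.05]), 'opening': np.float64(-0.02)}
81 centre [ 566.3 -110. ] r 74.2
92 centre [ 566. -110.] r 50.0
mark -43.21 line 23.65 contrast 192 to go 66.86
```

View pics/w6.png

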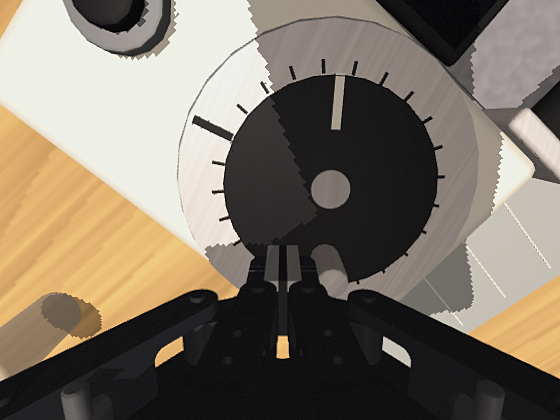

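>>> {"method": "step_arm", "body": {"steps": [[[0,0,-0.12],[0.42,0.25,0],1],[[0,0,-0.12],[0.42,0.25,0],1],[[0,0,-0.12],[0.42,0.25,0],1],[[0,0,-0.12],[0.42,0.25,0],1],[[0,0,-0.12],[0.42,0.25,0],1],[[0,0,-0.12],[0.42,0.25,0],1],[[0,0,-0.12],[0.42,0.25,0],1],[[0,0,-0.1],[0.35,0.21,0],1],[[0,0,0],[0,0,0],1]]}}

```text
time: 5.75
position: [604.7, -123.8, 274.8]
ee_rot: [1.94, 2.469, -0.0]
ft_force: [-0.7, -1.6, -0.3]
opening: -0.0
```

```bash
python3 -c "
from h import *
state(); c=snap('wrist','w7'); marks(c)
"
```

```text
t 5.75 pos [ 604.7 -123.8  274.8] yaw 103.69 axis in tool [ 22.9 -34.3  -0. ] F tool [-1.4 -1.1  0.3] q6 -0.55
{'time': np.float64(5.75), 'q': array([-0.31,  0.36, -0.21,  1.01, -0.  , -0.55]), 'position': array([ 604.71, -123.76,  274.79]), 'ee_rot': array([ 1.94,  2.47, -0.  ]), 'ft_force': array([-0.7 , -1.61, -0.3 ]), 'opening': np.float64(-0.0)}
81 centre [ 566.7 -109.6] r 74.6
92 centre [ 565.6 -110. ] r 49.7
mark 9.47 line 23.48 contrast 193 to go 14.01
```

View pics/w7.png

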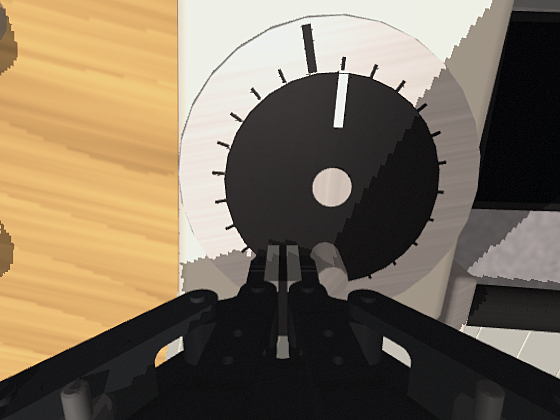

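>>> {"method": "step_arm", "body": {"steps": [[[0,0,-0.07],[0.24,0.15,0],1],[[0,0,-0.07],[0.24,0.15,0],1],[[0,0,-0.05],[0.17,0.11,0],1],[[0,0,0],[0,0,0],1],[[0,0,0],[0,0,0],1]]}}

```text
time: 6.42
position: [606.6, -116.4, 274.8]
ee_rot: [1.696, 2.644, 0.0]
ft_force: [0.2, -2.0, 0.4]
opening: -0.2
```

```bash
cat >> h.py <<'E'
def zoom(c,tag,c81,c92):
    # two planes each about own centre, rotated so that up = long line dir: show
    o=ortho(c,81,C[0]-95,C[0]+5,C[1]-85,C[1]+35,0.2)
    cv2.imwrite(f"pics/{tag}.png",o[:,:,::-1])
E
python3 -c "
from h import *
state(); c=snap('wrist','w8'); marks(c)
p=c['p'][0:220,160:500]
cv2.imwrite('pics/w8z.png',cv2.resize(p,None,fx=2.3,fy=2.3,interpolation=cv2.INTER_CUBIC)[:,:,::-1])
"
```

```text
t 6.42 pos [ 606.6 -116.4  274.8] yaw 114.65 axis in tool [ 23.1 -34.1  -0. ] F tool [-1.9 -0.6 -0.4] q6 -0.72
{'time': np.float64(6.42), 'q': array([-0.29,  0.36, -0.2 ,  1.01, -0.  , -0.72]), 'position': array([ 606.65, -116.37,  274.84]), 'ee_rot': array([1.7 , 2.64, 0.  ]), 'ft_force': array([ 0.24, -2.02,  0.38]), 'opening': np.float64(-0.19)}
81 centre [ 566.3 -110.3] r 75.0
92 centre [ 566.7 -110. ] r 50.4
mark 19.61 line 23.0 contrast 192 to go 3.39
```

View pics/w8z.png

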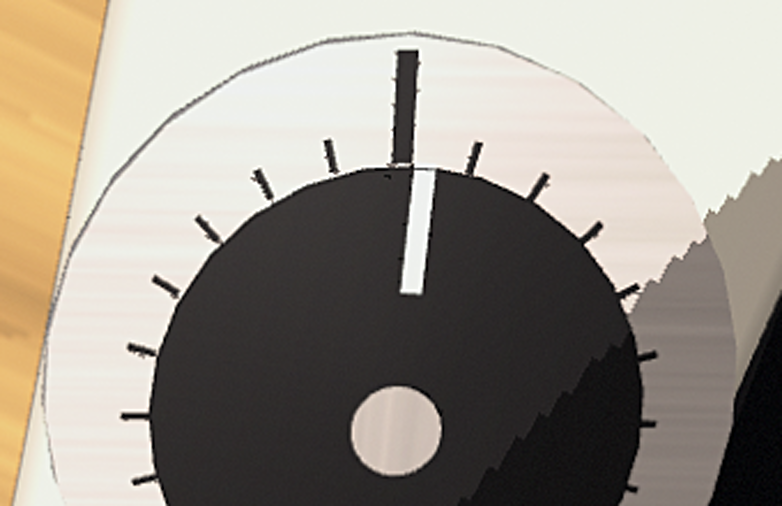

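```bash
cat >> h.py <<'E'
from scipy.optimize import least_squares
def fitc(c,z,r0,sign):
    cx,cy=C
    for it in range(3):
        a,r,g=polar(c,z,cx,cy,r0-5,r0+5,720); 
        g=cv2.GaussianBlur(g.astype(np.float32),(5,1),1)
        d=np.gradient(g,axis=1); d=d*sign if sign else np.abs(d)
        i=d.argmax(axis=1); ok=d.max(axis=1)>8
        rr=r[i]; ok&=(i>1)&(i<len(r)-2)
        A=np.deg2rad(a); X=cx-rr*np.cos(A); Y=cy-rr*np.sin(A)
        f=least_squares(lambda p:np.hypot(X[ok]-p[0],Y[ok]-p[1])-p[2],[cx,cy,r0],loss='cauchy',f_scale=.3)
        cx,cy,_=f.x
    return f.x,ok.sum()
def peak(a,s,i):
    k=np.arange(-16,17); v=s[(i+k)%len(s)]; w=np.clip(v-s[i]/2,0,None); return a[i]+(w*k).sum()/w.sum()*.25
def marks2(c,exp=23.8):
    f92,n92=fitc(c,92,50,1); f81,n81=fitc(c,81,74,0)
    print("fit92",np.round(f92,2),n92,"fit81",np.round(f81,2),n81)
    from scipy.ndimage import median_filter
    for nm,ca,cb in(("own",f92[:2],f81[:2]),("dial",f92[:2],f92[:2]),("mean",(f92[:2]+f81[:2])/2,)*1+((f92[:2]+f81[:2])/2,) if False else ("mean",(f92[:2]+f81[:2])/2,(f92[:2]+f81[:2])/2)):
        a,r,g=polar(c,92,*ca,32,46); s=np.percentile(g,25,axis=1); s=s-median_filter(s,161,mode='wrap'); mk=peak(a,s,s.argmax())
        mi=[]
        for q in (slice(0,10),slice(18,28)):
            t=g[:,q].mean(1); t=t-median_filter(t,161,mode='wrap'); mi.append(peak(a,t,s.argmax()))
        a,r,g=polar(c,81,*cb,54,69); s=np.percentile(g,80,axis=1); q=median_filter(s,161,mode='wrap')-s
        qq=np.where(np.abs(a-exp)<6,q,0); ll=peak(a,q,qq.argmax())
        li=[]
        for w in (slice(0,10),slice(18,30)):
            t=g[:,w].mean(1); t=median_filter(t,161,mode='wrap')-t; li.append(peak(a,t,qq.argmax()))
        print(nm,"mark",round(mk,2),np.round(mi,2),"line",round(ll,2),np.round(li,2),"togo",round(ll-mk,2))
E
python3 -c "
from h import *
for n in ('w1','w5','w6','w7','w8'): print(n); marks2(load(n+'.npz'))
"
```

```text
w1
fit92 [ 565.91 -109.9    49.75] 697 fit81 [ 565.96 -109.71   74.98] 626
own mark -108.68 [-108.88 -108.68] line 23.98 [24.06 23.99] togo 132.67
dial mark -108.68 [-108.88 -108.68] line 23.84 [23.9  23.84] togo 132.52
mean mark -108.65 [-108.56 -108.66] line 23.93 [23.97 23.91] togo 132.58
w5
fit92 [ 565.94 -109.99   49.99] 604 fit81 [ 566.19 -109.71   75.32] 388
own mark -78.46 [-78.81 -78.42] line 24.01 [24.01 24.  ] togo 102.46
dial mark -78.46 [-78.81 -78.42] line 23.87 [23.84 23.87] togo 102.32
mean mark -78.35 [-78.69 -78.33] line 23.94 [23.93 23.94] togo 102.29
w6
fit92 [ 565.99 -109.94   49.99] 612 fit81 [ 565.21 -109.82   74.49] 383
own mark -42.81 [-42.57 -42.88] line 24.17 [24.21 24.15] togo 66.98
dial mark -42.81 [-42.57 -42.88] line 23.8 [23.77 23.79] togo 66.61
mean mark -43.09 [-42.88 -43.15] line 23.98 [23.97 23.97] togo 67.07
w7
fit92 [ 565.9  -109.79   49.97] 616 fit81 [ 565.98 -109.6    74.1 ] 430
own mark 9.31 [8.96 9.37] line 23.71 [23.74 23.73] togo 14.4
dial mark 9.31 [8.96 9.37] line 23.61 [23.62 23.62] togo 14.3
mean mark 9.37 [9.03 9.41] line 23.66 [23.67 23.68] togo 14.29
w8
fit92 [ 565.91 -109.77   49.97] 617 fit81 [ 566.08 -109.59   74.14] 412
own mark 19.86 [19.51 19.91] line 23.65 [23.65 23.65] togo 3.79
dial mark 19.86 [19.51 19.91] line 23.6 [23.55 23.59] togo 3.73
mean mark 20.02 [19.68 20.08] line 23.62 [23.6  23.62] togo 3.6
```

>>> {"method": "step_arm", "body": {"steps": [[[0,0,-0.028],[0.095,0.06,0],1],[[0,0,-0.028],[0.095,0.06,0],1],[[0,0,0],[0,0,0],1],[[0,0,0],[0,0,0],1]]}}

```text
time: 6.98
position: [606.9, -113.8, 274.8]
ee_rot: [1.619, 2.692, 0.001]
ft_force: [1.2, -1.3, -0.5]
opening: 0.0
```

```bash
python3 -c "
from h import *
state(); c=snap('wrist','w9'); marks2(c); marks2(snap('wrist','w9b'))
"
```

```text
t 6.97 pos [ 606.9 -113.8  274.8] yaw 117.97 axis in tool [ 22.9 -34.1  -0. ] F tool [-1.7  0.5  0.5] q6 -0.78
{'time': np.float64(6.98), 'q': array([-0.29,  0.36, -0.2 ,  1.01,  0.  , -0.78]), 'position': array([ 606.87, -113.82,  274.81]), 'ee_rot': array([1.62, 2.69, 0.  ]), 'ft_force': array([ 1.21, -1.27, -0.46]), 'opening': np.float64(0.04)}
fit92 [ 565.89 -109.77   49.97] 609 fit81 [ 565.98 -109.58   74.16] 406
own mark 23.77 [23.45 23.82] line 23.66 [23.66 23.66] togo -0.11
dial mark 23.77 [23.45 23.82] line 23.57 [23.53 23.55] togo -0.2
mean mark 23.81 [23.5  23.86] line 23.62 [23.6  23.61] togo -0.19
{'time': np.float64(7.02), 'q': array([-0.29,  0.36, -0.2 ,  1.01,  0.  , -0.78]), 'position': array([ 606.88, -113.83,  274.82]), 'ee_rot': array([1.62, 2.69, 0.  ]), 'ft_force': array([ 0.75, -2.14,  0.  ]), 'opening': np.float64(-0.09)}
fit92 [ 565.88 -109.77   49.97] 608 fit81 [ 566.07 -109.59   74.13] 409
own mark 23.78 [23.45 23.83] line 23.65 [23.62 23.62] togo -0.13
dial mark 23.78 [23.45 23.83] line 23.57 [23.53 23.55] togo -0.21
mean mark 23.79 [23.48 23.85] line 23.61 [23.58 23.59] togo -0.19
```

>>> {"method": "step_arm", "body": {"steps": [[[0,0,0],[-0.5,0,0],1],[[0,0,0],[-1.0,0,0],1],[[0,0,0],[0,0,-3],1],[[0,0,0],[0,0,-5],1],[[0,0,0],[0,0,-4],1],[[0,0,0],[0,0,0],1],[[0,0,0],[0,0,0],1]]}}

```text
time: 7.95
position: [613.7, -127.3, 394.2]
ee_rot: [-1.619, -2.692, -0.0]
ft_force: [-0.3, 0.1, 0.6]
opening: 0.4
```

```bash
python3 -c "
from h import *
state(); c=snap('wrist','w10'); marks2(c)
"
```

```text
t 7.95 pos [ 613.7 -127.3  394.2] yaw 117.96 axis in tool [ 38.  -33.8   0. ] F tool [ 0.2 -0.2 -0.6] q6 -0.8
{'time': np.float64(7.95), 'q': array([-0.31,  0.29, -0.04,  1.25,  0.  , -0.8 ]), 'position': array([ 613.69, -127.31,  394.22]), 'ee_rot': array([-1.62, -2.69, -0.  ]), 'ft_force': array([-0.28,  0.13,  0.59]), 'opening': np.float64(0.36)}
fit92 [ 565.92 -109.84   49.75] 697 fit81 [ 565.81 -110.57   74.98] 575
own mark 24.11 [23.86 24.19] line 23.05 [22.97 23.07] togo -1.06
dial mark 24.11 [23.86 24.19] line 23.6 [23.6 23.6] togo -0.51
mean mark 23.67 [23.36 23.75] line 23.32 [23.28 23.33] togo -0.35
```

View pics/w10.png

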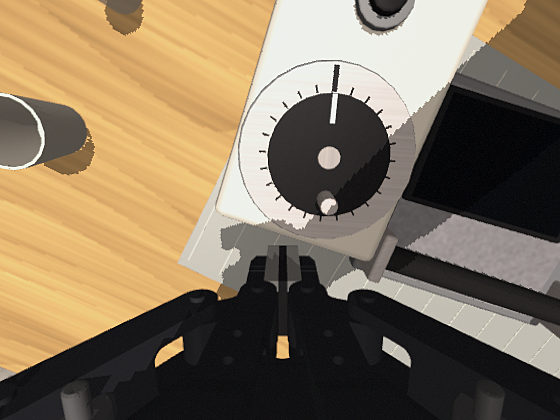

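>>> {"method": "step_arm", "body": {"steps": [[[0,0,0],[2.5,-2.5,0],1],[[0,0,0],[2.5,-2.0,0],1],[[0,0,0],[0,0,0],1],[[0,0,0],[0,0,0],1]]}}

```text
time: 8.5
position: [550.7, -104.2, 393.7]
ee_rot: [-1.618, -2.692, 0.0]
ft_force: [0.4, -0.9, 0.6]
opening: -0.1
```

```bash
python3 -c "
from h import *
state(); c=snap('wrist','w11'); marks2(c)
"
```

```text
t 8.5 pos [ 550.7 -104.2  393.7] yaw 117.97 axis in tool [-12.  11.  -0.] F tool [-1.  -0.1 -0.6] q6 -0.79
{'time': np.float64(8.5), 'q': array([-0.3 ,  0.17, -0.18,  1.22,  0.  , -0.79]), 'position': array([ 550.68, -104.18,  393.69]), 'ee_rot': array([-1.62, -2.69,  0.  ]), 'ft_force': array([ 0.41, -0.94,  0.59]), 'opening': np.float64(-0.14)}
fit92 [ 565.64 -110.14   49.93] 608 fit81 [ 564.87 -110.42   74.74] 537
own mark 24.34 [24.14 24.36] line 23.84 [23.92 23.84] togo -0.5
dial mark 24.34 [24.14 24.36] line 23.8 [23.86 23.81] togo -0.54
mean mark 24.38 [24.17 24.4 ] line 23.83 [23.89 23.83] togo -0.55
```

View pics/w11.png

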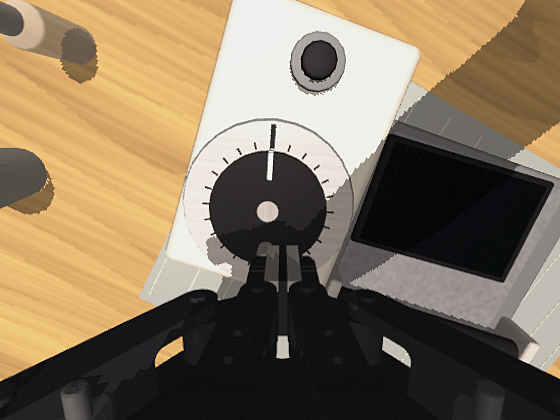

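```bash
python3 -c "
from h import *
c=load('w11.npz')
B=back(c,319,60,92);print(B,np.hypot(*(B-C)))
o=ortho(c,92,B[0]-30,B[0]+30,B[1]-30,B[1]+30,.15);cv2.imwrite('pics/btn.png',o[:,:,::-1])
p=c['p'][110:230,180:360]
cv2.imwrite('pics/w11z.png',cv2.resize(p,None,fx=4,fy=4,interpolation=cv2.INTER_CUBIC)[:,:,::-1])
"
```

```text
[ 442.94177371 -129.58039484] 124.66973664247757
```

View pics/btn.png

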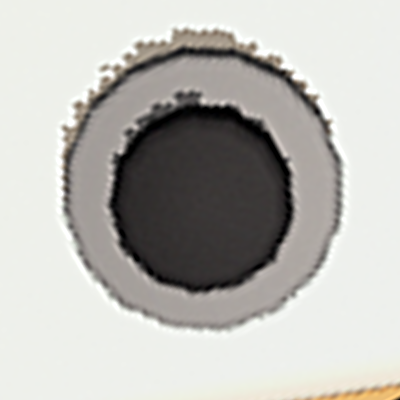

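View pics/w11z.png

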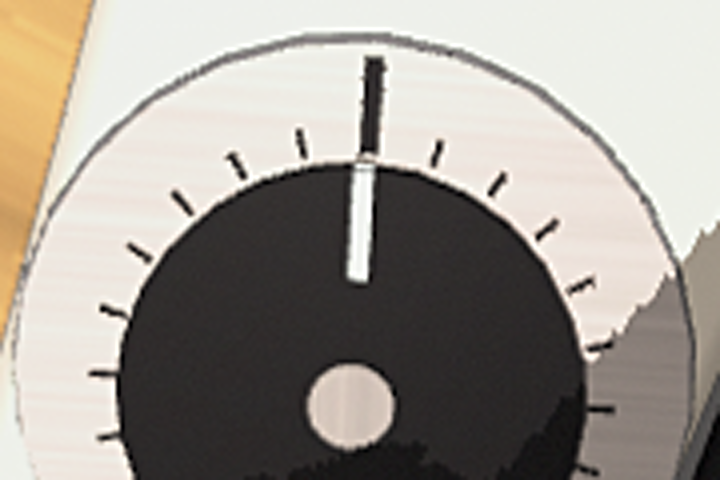

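>>> {"method": "step_arm", "body": {"steps": [[[0,0,0],[1.4,-5.3,0],1],[[0,0,0],[1.41,-5.4,0],1],[[0,0,0],[0,0,5],1],[[0,0,0],[0,0,4.5],1],[[0,0,0],[0,0,1.8],1],[[0,0,0],[0,0,0],1],[[0,0,0],[0,0,0],1]]}}

```text
time: 9.43
position: [443.9, -129.9, 282.5]
ee_rot: [1.618, 2.691, 0.0]
ft_force: [-0.1, -0.6, 0.1]
opening: 0.4
```

```bash
python3 -c "
from h import *
state(); c=snap('wrist','w12'); s=snap('side','s12')
p=s['p'][150:270,190:340]
cv2.imwrite('pics/s12z.png',cv2.resize(p,None,fx=5,fy=5,interpolation=cv2.INTER_CUBIC)[:,:,::-1])
w=load('w11.npz'); T=w['T']
def z(u,v):
  # height from depth
  x=(u-w['K'][0,2])/w['K'][0,0]; y=(v-w['K'][1,2])/w['K'][1,1]; d=w['d'][v,u]
  q=np.array([x*d,-y*d,-d]); return (T[:3,:3].T@(q-T[:3,3])).round(1)
for uv in ((319,60),(298,60),(340,66),(319,85),(268,211),(240,60)): print(uv,z(*uv))
"
```

```text
t 9.43 pos [ 443.9 -129.9  282.5] yaw 117.97 axis in tool [-39.3 117.3   0.2] F tool [-0.5 -0.4 -0.1] q6 -0.91
{'time': np.float64(9.43), 'q': array([-0.42,  0.09, -0.53,  0.95,  0.  , -0.91]), 'position': array([ 443.94, -129.94,  282.54]), 'ee_rot': array([1.62, 2.69, 0.  ]), 'ft_force': array([-0.06, -0.63,  0.13]), 'opening': np.float64(0.35)}
{'time': np.float64(9.48), 'q': array([-0.42,  0.09, -0.53,  0.95, -0.  , -0.91]), 'position': array([ 444.05, -129.99,  282.91]), 'ee_rot': array([1.62, 2.69, 0.  ]), 'ft_force': array([-0.43,  0.06, -0.33]), 'opening': np.float64(0.24)}
(319, 60) [ 442.7 -129.7   92.4]
(298, 60) [ 448.6 -144.    82.7]
(340, 66) [ 437.1 -112.8   83.2]
(319, 85) [ 457.  -120.4   83.1]
(268, 211) [ 565.4 -109.6   94.5]
(240, 60) [ 468.9 -186.    71.5]
```

View pics/w12.png

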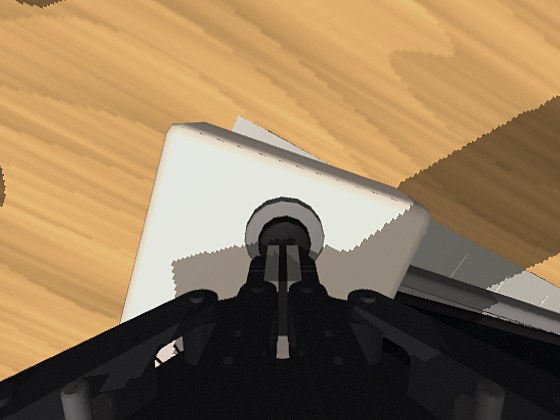

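View pics/s12z.png

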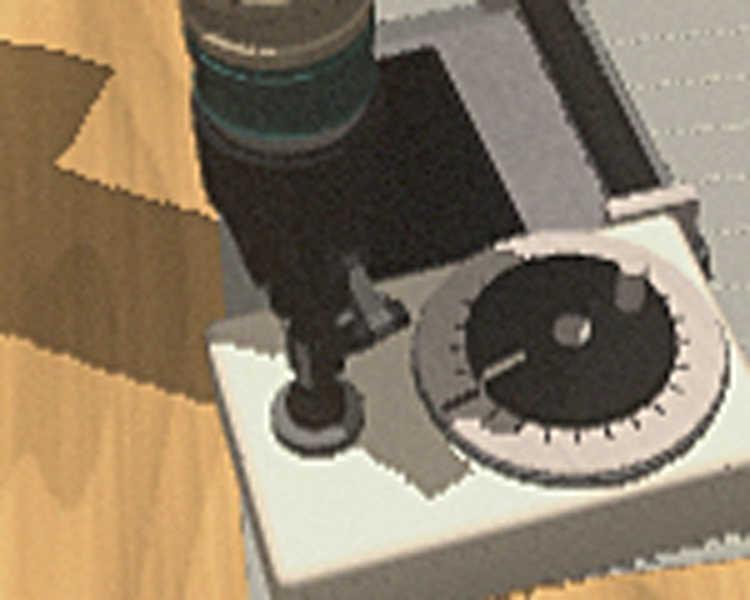

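>>> {"method": "step_arm", "body": {"steps": [[[0,0,0],[0.05,-0.1,0.9],1],[[0,0,0],[0,0,0.6],1],[[0,0,0],[0,0,0],1],[[0,0,0],[0,0,0],1]]}}

```text
time: 10.02
position: [441.8, -129.5, 266.6]
ee_rot: [-1.619, -2.692, -0.0]
ft_force: [1.0, -0.3, 0.5]
opening: -0.2
```

>>> {"method": "step_arm", "body": {"steps": [[[0,0,0],[0,0,0.15],1],[[0,0,0],[0,0,0.15],1],[[0,0,0],[0,0,0.15],1],[[0,0,0],[0,0,0],1]]}}

```text
time: 10.52
position: [442.0, -129.6, 262.5]
ee_rot: [1.618, 2.692, 0.0]
ft_force: [-0.3, 0.7, 3.7]
opening: -0.1
```

Contact (3.7 N). Continue down.

>>> {"method": "step_arm", "body": {"steps": [[[0,0,0],[0,0,0.1],1],[[0,0,0],[0,0,0.1],1],[[0,0,0],[0,0,0],1]]}}

```text
time: 10.9
position: [442.0, -129.6, 260.4]
ee_rot: [1.618, 2.692, 0.0]
ft_force: [0.1, 0.1, 3.3]
opening: 0.2
```

>>> {"method": "step_arm", "body": {"steps": [[[0,0,0],[0,0,0.1],1],[[0,0,0],[0,0,0],1]]}}

```text
time: 11.15
position: [442.0, -129.6, 259.4]
ee_rot: [1.618, 2.692, 0.0]
ft_force: [1.4, 0.7, 4.6]
opening: -0.4
```

>>> {"method": "step_arm", "body": {"steps": [[[0,0,0],[0,0,0.05],1],[[0,0,0],[0,0,0],1]]}}

```text
time: 11.4
position: [442.0, -129.6, 259.4]
ee_rot: [1.618, 2.692, 0.0]
ft_force: [-2.0, 0.6, 7.5]
opening: -0.1
```

>>> {"method": "step_arm", "body": {"steps": [[[0,0,0],[0,0,0.06],1],[[0,0,0],[0,0,0],1],[[0,0,0],[0,0,0],1]]}}

```text
time: 11.78
position: [442.1, -129.6, 259.3]
ee_rot: [1.618, 2.692, 0.0]
ft_force: [-2.9, 1.1, 12.3]
opening: 0.1
```

>>> {"method": "step_arm", "body": {"steps": [[[0,0,0],[0,0,-0.3],1],[[0,0,0],[0,0,-0.6],1],[[0,0,0],[0,0,-2],1],[[0,0,0],[0,0,-5],1],[[0,0,0],[0,0,-5],1],[[0,0,0],[-1.5,5.5,0],1],[[0,0,0],[-1.5,5.5,0],1],[[0,0,0],[-1.0,2.5,0],1],[[0,0,0],[0,0,0],1],[[0,0,0],[0,0,0],1]]}}

```text
time: 13.02
position: [578.7, -101.4, 386.1]
ee_rot: [-1.617, -2.69, 0.002]
ft_force: [-0.2, -0.6, -0.6]
opening: 0.1
```

```bash
python3 -c "
from h import *
state(); c=snap('wrist','w13'); marks2(c); s=snap('side','s13')
w=c;T=w['T']
B=proj(c,[442.5,-129.6,92])[0].round().astype(int); print(B)
u,v=B
x=(u-w['K'][0,2])/w['K'][0,0]; y=(v-w['K'][1,2])/w['K'][1,1]; d=w['d'][v,u]
q=np.array([x*d,-y*d,-d]); print((T[:3,:3].T@(q-T[:3,3])).round(1))
"
```

```text
t 13.03 pos [ 578.7 -101.4  386.1] yaw 117.97 axis in tool [ -1.3 -15.    0. ] F tool [-0.5 -0.4  0.6] q6 -0.77
{'time': np.float64(13.02), 'q': array([-0.28,  0.22, -0.14,  1.22, -0.  , -0.77]), 'position': array([ 578.66, -101.38,  386.14]), 'ee_rot': array([-1.62, -2.69,  0.  ]), 'ft_force': array([-0.18, -0.63, -0.62]), 'opening': np.float64(0.07)}
fit92 [ 565.96 -109.88   49.73] 689 fit81 [ 565.31 -110.23   74.95] 517
own mark 24.22 [24.02 24.25] line 23.74 [23.79 23.73] togo -0.48
dial mark 24.22 [24.02 24.25] line 23.77 [23.82 23.77] togo -0.45
mean mark 24.2 [24.02 24.24] line 23.76 [23.8  23.76] togo -0.45
{'time': np.float64(13.08), 'q': array([-0.28,  0.22, -0.14,  1.22, -0.  , -0.77]), 'position': array([ 578.5 , -101.49,  386.43]), 'ee_rot': array([-1.62, -2.69,  0.  ]), 'ft_force': array([ 0.08, -0.16,  0.01]), 'opening': np.float64(-0.18)}
[336  19]
[ 442.4 -129.6   93.1]
```

View pics/w13.png

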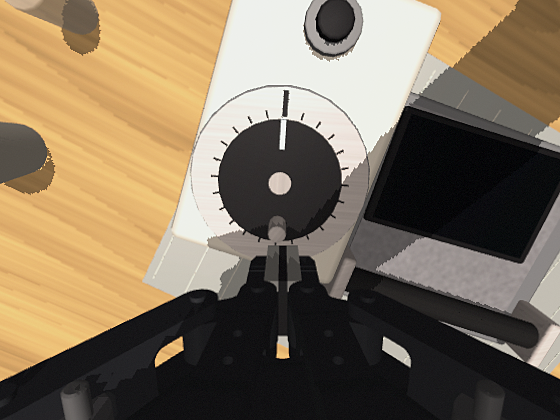

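View pics/s13.png

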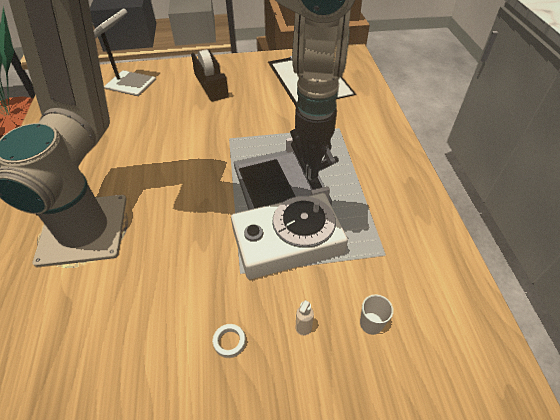

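The last pictures show the mark (283,133) in line with the long line (286,103). The button at (336,19) is back up at z ≈ 93 mm, the robot is clear, and the other objects are where they were.

```bash
python3 -c "
from cell import workorder
print(workorder.hand_in())"
```

```text
the job is handed in; nothing more can be done
None
```

The dial is set and stored, and the job is handed in at about 13 s of the 51 s allowed.

- **Dial:** I closed the gripper and used the fingertips to push the thumb post about 133° anticlockwise. The readings between pushes showed about 2.5 N at most. I then backed off without touching the dial again.
- **Alignment:** Before the press, the close-up pictures put the mark 0.1–0.2° past the line. Pictures from higher up gave 0.35–0.55°, with one less certain fit at 1.1°. After the press it read about 0.45° past, which is under 0.4 mm at the rim. I did not correct this small overshoot, because the task was to push the dial anticlockwise only.
- **Button:** I pressed it straight down until it stopped, about 6 mm. Past that point the force rose from 5 N to 12 N with no further travel. After release, the depth reading put its top at about 93 mm, which is fully up.
- **Surroundings:** The tablet, bottle, cup and tape look unmoved in the last pictures, and the arm ends clear of everything. I judged this by eye and did not measure it.

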